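# Shut the shielding-gas valve under its sliding cover

## Robot

A 6-joint arm with a two-finger parallel gripper is mounted at the origin on the work surface. World frame = base frame: x ahead of the robot, y to its left, z up, the work surface at z = 0. Lengths are in m, angles in rad, forces in N, time in s.
With the tool pointing down it reaches from about 0.35 to 0.775 m from the base axis. Payload 7.3 kg.
Tool frame: the origin (TCP) lies at the very end of the fingers, on their centre line; the grasp point (between the pads) lies robot.pinch_z behind it (robot.pinch_z is the distance from the TCP to the grasp point, in m); y points along the fingers, z is the direction in which the jaws open and shut, and the axes are right-handed (so a half turn about y gives the same grasp; the last joint's range is limited). The gripper opens to 92 mm and grips with 3 to 60 N. Pads are 19 mm wide; open, the fingers measure 130 mm over their backs; the gripper's body (75 mm by 190 mm) begins 47 mm behind the grasp point.
Start: joints at [0.976, 0.342, 1.524, -0, 1.275, -0.146], TCP at [0.228, 0.473, 0.227] pointing down, gripper open.
Joint ranges: [-2.53, 2.53], [-0.77, 2.02], [0.04, 2.7], [-1, 4.14], [0.28, 2.66], [-3.11, 3.11]. Speed limits (rad/s): [2.57, 2.57, 3.14, 3.14, 3.14, 3.14].

## Interface

Orientations are given as [roll, pitch, yaw] about the fixed x, y, z axes, in that order (R = Rz(yaw) Ry(pitch) Rx(roll)).
In Python, from cell import status, viewer, robot gives the robot as it stands. The module is installed in compiled form; this text tells all that it offers.
- The arm moves only by the shell command python3 -m pendant 'ROWS' [FORCE]. ROWS is JSON, a list that holds one entry, the list of rows, each a list of 7 numbers: the shift along the tool's x, y, z in cm, then the turn, a rotation vector about the tool's x, y, z in rad, then the finger opening in cm, from 0 to 9.18. A call has 1 to 20 rows; each row is the pose to reach, as a shift and turn from the pose commanded when the call began, along the tool's axes at that moment; what a row does not reach only later rows make up. A row lasts 1/10 s, in which the tool goes at most 50 mm and 8.59 degrees, less where a joint would pass 70% of its speed; a pose out of reach is approached as far as the arm can. A call with a gripper value outside its range is refused whole. The fingers move at their own pace and stop on an object; FORCE is the grip in N (left out, the last holds). Time passes only in rows, so rows that repeat a pose let the fingers close. It gives the time, the measured TCP pose, the force and the opening at its end, in the units of the state.
- status.observe(): the state, without advancing time (a new reading comes with each control period).
- viewer.read_camera(name): name is "side" or "top"; returns a dict with "image" (384x512x3 uint8, red, green, blue), "range_z" (384x512 float32, m along the optical axis (not along the pixel's ray), 0 where there is no reading), "fx", "fy", "cx", "cy" (pixels), "distortion" ([k1, k2, p1, p2, k3] as OpenCV has them; the pictures are not rectified), "camera_from_world" (4x4, takes a point from world to camera coordinates). Camera axes: x right, y up, looking along -z (the intrinsics and any distortion apply to the point x, -y, -z); pixel columns grow to the right and rows downward; lengths in m; the calibration is good to about 2 mm. A picture is of the moment at which its call begins.
- robot.hand_in(): hands the job in, once; it reports no verdict.
The state is a dict: "time": time; "qpos": joint angles; "qvel": joint speeds; "joint_efforts": joint torques, N m; "tool_pos": TCP position; "tool_rot": TCP orientation; "contact_force": force on the tool from outside, world axes, zero at the start; "torque": the same for the moment, N m; "opening": finger opening in m.
Only numpy, scipy, OpenCV 4.12 (cv2) and the standard library are available. Lean on these libraries where they do the work, as an engineer would, in place of code of your own. Each camera call takes 0.05 s, during which the arm holds its last target. There are 200 camera calls.

## Task

On the welding bench, push the yellow cover of the green valve box along its rails, all the way to the stop at the other end, so that the two valve handles under it are uncovered. Then push the red handle round clockwise until it stops, crosswise to its pipe (shut), leaving the blue handle as it is. Only push: do not lift or tip the cover off its rails, and leave the other things on the bench where they stand.

Things in the scene. Friction and masses are not known exactly. Their poses are not given: they have to be found in the camera images.
- box: Green steel valve box fixed to the bench, 190 mm (its x) by 540 mm (its y), z up; origin at the centre of its underside. Its -y half is a closed steel deck, top 90 mm up; its +y half is an open bay. A guide rail runs along each long side (inner faces at x = -87.5 and 87.5 mm, top 104 mm up); an end stop of the same height crosses each end.
- bay (a point): Centre of the open bay's mouth, at box y = 130 mm, 90 mm up. The bay is 150 mm (x) by 250 mm (y) with its floor 6 mm above the bench, and holds two valves side by side, their copper pipes lying along the box's x (top of pipes 48 mm above the bench). Axes as the box.
- stop (a point): Middle of the inner face of the end stop beyond the deck, at box y = -262 mm, 90 mm up: the cover's leading edge is to come here. The cover's centre is then at box y = -134 mm. Axes as the box.
- cover: Yellow steel plate, loose, about 0.6 kg, 168 (x) x 256 (y) x 5 mm, lying between the rails 90 mm up; origin at the centre of its underside, axes as the box. Starts over the bay (box y 108 to 132 mm), slides along the box's y with 2 to 8 N. Push it on the upright flanks of the striped raised pan on it: 120 (x) x 130 mm (y), centred, its top 29 mm above the cover's underside.
- red_handle (a joint): Angle of the red valve handle: 0 = open, handle along its pipe pointing to the box's -x; grows clockwise seen from above; 1.571 = shut, at its stop, handle pointing to the box's +y. Starts between 0 and 0.3. Stiff: stays where it is left, takes about 2 to 3 N at 50 mm from the pivot.
- red_grip (a point): Centre of the red plastic sleeve near its outer part, 50 mm from the pivot, 74 mm above the bench (hidden under the cover at the start). The sleeve is 16 mm wide, 16 mm high (66 to 82 mm above the bench), and runs from 18 to 70 mm from the pivot. Its x axis runs from the outer end towards the pivot.
- red_pivot (a point): Point on the red valve's upright pivot axis, at sleeve height (74 mm above the bench). In the box it lies at x = 30 mm and at y = 60 or 175 mm, the blue valve at the other place. The brass valve body under it reaches 58 mm above the bench, within 30 mm of the axis. Axes as the box.
- blue_handle (a joint): Angle of the blue valve handle, same kind and same sense as the red one; starts between 0 and 0.3 and must be left there.
- blue_grip (a point): Centre of the blue sleeve, 50 mm from its pivot, same sizes as the red one.
- spray: Loose all-white spray can, 56 mm across, 150 mm high, standing on the robot's side of the box; origin at the centre of its underside. To be left alone.
- offcut: Loose square steel tube offcut, 120 x 40 x 40 mm, lying on the robot's side of the box, its length along its x; origin at the centre of its underside. To be left alone.
- hammer: Loose hammer with a wooden handle, 260 mm long, lying beyond the box roughly along the box's y; origin at the middle of its length, underside. To be left alone.

How it is judged:
By the outcome, as a careful person would: the job done as asked, in the order asked, and still so for the second after the job is handed in, with the robot touching nothing.
It also fails if it takes over 54 s, if anything falls off the work surface, if the arm or the gripper's body presses on something with over 40 N, if the wrist force passes 120 N, or if a joint passes its speed limit or range.

## Working session

There is one attempt and no reset: what is moved stays moved. The work goes in short steps, Python scripts to look and compute and a shell command to move; the robot and the scene stay as the last step left them, time stands still between calls to the robot, and variables do not carry over. Pictures are saved under pics/ and viewed, about 8 in all and at most 12, crops included, and the job is handed in when it is done.

```bash
mkdir -p pics; cat > h.py <<'E'
from cell import status, viewer, robot
import numpy as np, cv2
def cam(n):
    d=viewer.read_camera(n)
    d["K"]=np.array([[d["fx"],0,d["cx"]],[0,d["fy"],d["cy"]],[0,0,1.]]); d["D"]=np.array(d["distortion"],float)
    d["T"]=np.linalg.inv(np.array(d["camera_from_world"])); return d
def rays(d,px):
    u=cv2.undistortPoints(np.array(px,float).reshape(-1,1,2),d["K"],d["D"])[:,0]
    r=np.c_[u[:,0],-u[:,1],-np.ones(len(u))]
    return d["T"][:3,3], r@d["T"][:3,:3].T
def onz(d,px,z):
    o,r=rays(d,px); return o+r*((z-o[2])/r[:,2])[:,None]
def bydepth(d,px):
    o,r=rays(d,px); p=np.array(px).astype(int).reshape(-1,2)
    return o+r*d["range_z"][p[:,1],p[:,0]][:,None]
def save(d,f): cv2.imwrite("pics/"+f,cv2.cvtColor(d["image"],cv2.COLOR_RGB2BGR))
E
python3 - <<'E'
from h import *
np.set_printoptions(precision=4,suppress=True)
for n in("top","side"):
    d=cam(n); save(d,n+"1.png"); print(n,d["T"][:3,3],-d["T"][:3,2],d["K"][0,0],d["D"])
s=status.observe(); print(s); print(robot.pinch_z)
E
```

```text
top [ 0.346  -0.0801  1.0271] [ 0.2171  0.0041 -0.9761] 488.5715191497981 [-0.0315  0.      0.      0.      0.    ]
side [0.2336 0.3753 0.6189] [ 0.4071 -0.5992 -0.6894] 404.0794453304177 [0.0368 0.     0.     0.     0.    ]
{'time': 0.1, 'qpos': array([ 0.976 ,  0.3426,  1.5249,  0.    ,  1.2754, -0.146 ]), 'qvel': array([-0.0019, -0.0017, -0.001 , -0.0019,  0.0006,  0.0007]), 'joint_efforts': array([  0.0019, -43.2008, -24.4693,   0.0719,   0.0527,   0.    ]), 'tool_pos': array([0.2276, 0.4727, 0.2261]), 'tool_rot': array([-1.5721,  0.0002, -0.4488]), 'contact_force': array([-0.4411, -0.3053, -0.5144]), 'torque': array([-0.023 , -0.0046, -0.0365]), 'opening': 0.09222969335152241}
0.0188
```

```bash
python3 -c "
import cv2,numpy as np
print(cv2.imread('pics/top1.png').shape)"
```

```text
(384, 512, 3)
```

View pics/top1.png

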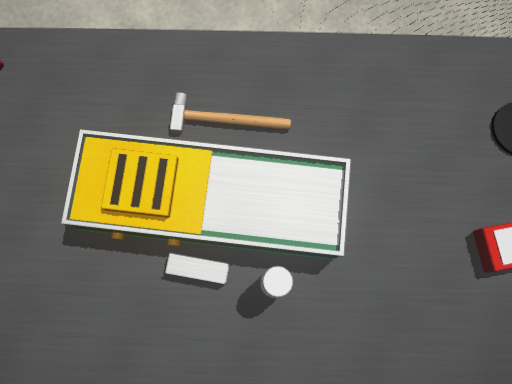

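View pics/side1.png

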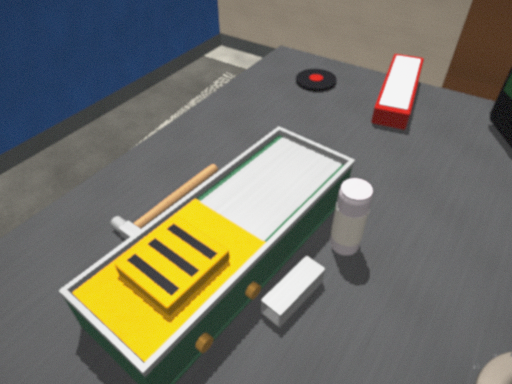

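The top view shows the box rim with corners near (82,131), (350,158), (344,254) and (64,224). The cover is at the left (+y) end with its pan around (140,182). The can is at (277,282), the offcut at (197,268), and the hammer lies beyond the box. The side view agrees.

```bash
cat > m.py <<'E'
from h import *
np.set_printoptions(precision=4,suppress=True)
d=cam("top")
im=d["image"]; hsv=cv2.cvtColor(im,cv2.COLOR_RGB2HSV)
# rim: points at height ~.104 by depth, bright & unsaturated
v,u=np.mgrid[0:384,0:512]; px=np.c_[u.ravel(),v.ravel()]
P=bydepth(d,px).reshape(384,512,3)
m=((abs(P[...,2]-.104)<.006)&(hsv[...,1]<60)&(hsv[...,2]>120)).astype(np.uint8)
m[:, :55]=0; m[:,360:]=0; m[265:]=0; m[:125]=0
pts=np.argwhere(m)[:,::-1]
W=onz(d,pts,.104)
r=cv2.minAreaRect((W[:,:2]*1000).astype(np.float32)); print("rim",len(pts),r); b=cv2.boxPoints(r); print(b)
y=((hsv[...,0]>18)&(hsv[...,0]<32)&(hsv[...,1]>180)&(hsv[...,2]>90)).astype(np.uint8); y[:125]=0;y[:,360:]=0
pts=np.argwhere(y)[:,::-1]; Z=P[...,2][y>0]; print("yellow z pct",np.percentile(Z,[5,25,50,75,95]))
pan=pts[abs(Z-.119)<.008]; W=onz(d,pan,.119)
print("pan",cv2.minAreaRect((W[:,:2]*1000).astype(np.float32)))
W=onz(d,pts[abs(Z-.095)<.006],.095); print("cover",cv2.minAreaRect((W[:,:2]*1000).astype(np.float32)))
print("pan depth pts",bydepth(d,[(150,165),(140,200),(250,200),(277,282)]))
E
python3 m.py
```

```text
rim 2912 ((543.4994506835938, 0.250946044921875), (540.2265625, 190.80824279785156), 84.6137466430664)
[[ 423.1612 -259.7141]
 [ 613.1269 -277.6252]
 [ 663.8376  260.216 ]
 [ 473.872   278.1271]]
yellow z pct [0.0933 0.0951 0.0967 0.118  0.1212]
pan ((554.572509765625, 129.26181030273438), (129.7667999267578, 120.96598815917969), 84.67638397216797)
cover ((555.7855224609375, 130.7646484375), (255.73587036132812, 168.2952423095703), 84.64765167236328)
pan depth pts [[ 0.5872  0.1104  0.1223]
 [ 0.5191  0.1256  0.1191]
 [ 0.5295 -0.0829  0.0889]
 [ 0.371  -0.133   0.1541]]
```

```bash
cat > go.py <<'E'
from h import *
from scipy.spatial.transform import Rotation as Ro
import sys
np.set_printoptions(precision=3,suppress=True)
C=np.array([.5435,.0003,0]); YB=-.0941; RB=Ro.from_euler('z',YB)
def delta(bx,by,z,yaw=YB-np.pi/2):
    s=status.observe(); R=Ro.from_euler('xyz',s["tool_rot"])
    t=C+RB.apply([bx,by,0])+[0,0,z]
    G=Ro.from_euler('xyz',[-np.pi/2,0,yaw])
    print("box now",RB.inv().apply(s["tool_pos"]-C),"shift cm",R.inv().apply(t-s["tool_pos"])*100,"rot",(R.inv()*G).as_rotvec(),"F",s["contact_force"],"t",s["time"])
if __name__=="__main__": delta(*map(float,sys.argv[1:]))
E
python3 go.py 0 .229 .17
```

```text
box now [-0.359  0.441  0.226] shift cm [41.009  5.623 -7.378] rot [0.001 1.216 0.001] F [-0.467 -0.754 -0.248] t 0.15
```

```bash
python3 -m pendant '[[[20,2,-3.6,0,0.6,0,6],[20,2,-3.6,0,0.6,0,6],[20,2,-3.6,0,0.6,0,6],[20,2,-3.6,0,0.6,0,6],[41,5.6,-7.4,0.001,1.216,0.001,6],[41,5.6,-7.4,0.001,1.216,0.001,6],[41,5.6,-7.4,0.001,1.216,0.001,6],[41,5.6,-7.4,0.001,1.216,0.001,6],[41,5.6,-7.4,0.001,1.216,0.001,6],[41,5.6,-7.4,0.001,1.216,0.001,6],[41,5.6,-7.4,0.001,1.216,0.001,6],[41,5.6,-7.4,0.001,1.216,0.001,6],[41,5.6,-7.4,0.001,1.216,0.001,6],[41,5.6,-7.4,0.001,1.216,0.001,6],[41,5.6,-7.4,0.001,1.216,0.001,6],[41,5.6,-7.4,0.001,1.216,0.001,6]]]'; python3 go.py 0 .229 .102
```

```text
time: 1.75
tool_pos: [0.5649, 0.2288, 0.171]
tool_rot: [-1.57, 0.001, -1.664]
contact_force: [0.4, 0.0, -0.8]
opening: 0.06
box now [-0.     0.23   0.171] shift cm [0.062 6.895 0.017] rot [-0.001  0.001 -0.001] F [ 0.423  0.031 -0.812] t 1.75
```

Lower, watching the force, and check the picture before pushing.

```bash
python3 -m pendant '[[[0,2.5,0,0,0,0,6],[0,5,0,0,0,0,6],[0,6,0,0,0,0,6],[0,6.8,0,0,0,0,6],[0,6.8,0,0,0,0,6],[0,6.8,0,0,0,0,6]]]'; python3 go.py 0 -.0585 .102
python3 -c "
from h import *
d=cam('side');cv2.imwrite('pics/s2.png',cv2.cvtColor(cv2.resize(d['image'][150:384,40:300],None,fx=2,fy=2),cv2.COLOR_RGB2BGR))"
```

```text
time: 2.35
tool_pos: [0.5657, 0.2287, 0.1036]
tool_rot: [-1.569, 0.002, -1.665]
contact_force: [0.3, -0.1, 0.4]
opening: 0.0598
box now [0.001 0.23  0.104] shift cm [28.8    0.103 -0.065] rot [-0.002  0.    -0.002] F [ 0.283 -0.083  0.419] t 2.35
```

View pics/s2.png

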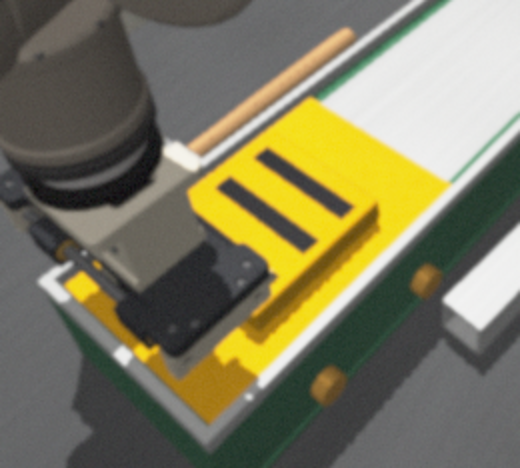

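The fingers stand behind the pan (crop about (180,350)), clear of the end stop and rails. Pushing now.

```bash
python3 -m pendant '[[[1,0.1,0,0,0,0,6],[2,0.1,0,0,0,0,6],[2.5,0.1,0,0,0,0,6],[3,0.1,0,0,0,0,6],[4,0.1,0,0,0,0,6],[5,0.1,0,0,0,0,6],[6,0.1,0,0,0,0,6],[7,0.1,0,0,0,0,6],[8,0.1,0,0,0,0,6],[9,0.1,0,0,0,0,6],[10,0.1,0,0,0,0,6],[11,0.1,0,0,0,0,6],[12,0.1,0,0,0,0,6],[13,0.1,0,0,0,0,6],[14,0.1,0,0,0,0,6],[15,0.1,0,0,0,0,6]]]'; python3 go.py 0 -.0585 .102
```

```text
time: 4.0
tool_pos: [0.5512, 0.0791, 0.1021]
tool_rot: [-1.569, 0.003, -1.665]
contact_force: [0.6, 6.5, 4.2]
opening: 0.0601
box now [0.    0.079 0.102] shift cm [13.765 -0.023 -0.024] rot [-0.001 -0.    -0.003] F [0.602 6.51  4.248] t 4.0
```

```bash
python3 -m pendant '[[[1,0,0,0,0,0,6],[2,0,0,0,0,0,6],[3,0,0,0,0,0,6],[4,0,0,0,0,0,6],[5,0,0,0,0,0,6],[6,0,0,0,0,0,6],[7,0,0,0,0,0,6],[8,0,0,0,0,0,6],[9,0,0,0,0,0,6],[10,0,0,0,0,0,6],[11,0,0,0,0,0,6],[12,0,0,0,0,0,6],[12.6,0,0,0,0,0,6],[13,0,0,0,0,0,6],[13.3,0,0,0,0,0,6],[13.5,0,0,0,0,0,6]]]'; python3 go.py 0 -.0585 .102
```

```text
time: 5.6
tool_pos: [0.5384, -0.0548, 0.1021]
tool_rot: [-1.57, 0.003, -1.665]
contact_force: [-0.4, 8.0, 6.0]
opening: 0.06
box now [ 0.    -0.055  0.102] shift cm [ 0.312  0.007 -0.007] rot [-0.001 -0.    -0.003] F [-0.449  8.044  6.009] t 5.6
```

```bash
python3 -m pendant '[[[0.1,0,0,0,0,0,6],[0.2,0,0,0,0,0,6],[0.3,0,0,0,0,0,6],[0.3,0,0,0,0,0,6]]]'; python3 go.py 0 -.0585 .102;python3 -m pendant '[[[0.1,0,0,0,0,0,6],[0.2,0,0,0,0,0,6],[0.2,0,0,0,0,0,6]]]'; python3 go.py 0 -.0585 .102
```

```text
time: 6.0
tool_pos: [0.5381, -0.0577, 0.1021]
tool_rot: [-1.57, 0.003, -1.665]
contact_force: [0.2, 7.0, 5.6]
opening: 0.06
box now [ 0.    -0.058  0.102] shift cm [ 0.021  0.009 -0.009] rot [-0.001 -0.    -0.003] F [0.164 7.017 5.642] t 6.0
time: 6.3
tool_pos: [0.538, -0.0579, 0.1021]
tool_rot: [-1.57, 0.005, -1.665]
contact_force: [1.5, 14.4, 5.3]
opening: 0.0605
box now [ 0.    -0.058  0.102] shift cm [ 0.002  0.008 -0.002] rot [-0.001 -0.    -0.005] F [ 1.54  14.418  5.252] t 6.3
```

Stalled with the force doubling to 14 N, so the cover is at the stop. Back off, rise and look.

```bash
python3 -m pendant '[[[-0.5,0,0,0,0,0,6],[-1,-1,0,0,0,0,6],[-1,-4,0,0,0,0,4],[-1,-8,0,0,0,0,0],[-1,-10,0,0,0,0,0],[-1,-10,0,0,0,0,0]]]'
python3 -c "
from h import *
for n in('top','side'):
  d=cam(n);save(d,n+'3.png')"
```

```text
time: 6.9
tool_pos: [0.5402, -0.0512, 0.2052]
tool_rot: [-1.564, -0.0, -1.665]
contact_force: [0.4, -0.1, -0.0]
opening: 0.0326
```

View pics/top3.png

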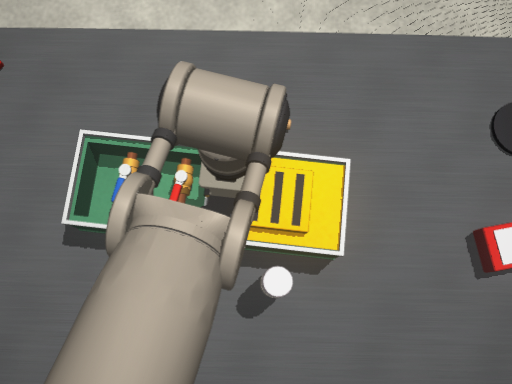

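View pics/side3.png

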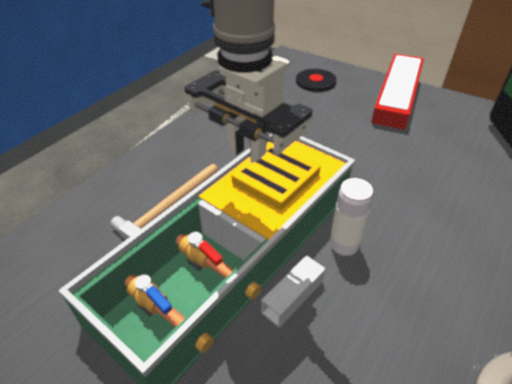

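The cover is at the deck end and the bay is open. Red is the valve nearer the deck (side view (208,250)), blue the farther one (157,298). Next I measure both sleeves and the cover.

```bash
cat > hd.py <<'E'
from h import *
from go import RB,C
np.set_printoptions(precision=4,suppress=True)
d=cam("side"); hsv=cv2.cvtColor(d["image"],cv2.COLOR_RGB2HSV).astype(int)
H,S,V=hsv[...,0],hsv[...,1],hsv[...,2]
v,u=np.mgrid[0:384,0:512]
roi=(v>190)&(u<340)
for n,m,yp in(("red",((H<4)|(H>174))&(S>180)&(V>90)&roi,.06),("blue",(H>100)&(H<130)&(S>150)&roi,.175)):
    k,l,st,_=cv2.connectedComponentsWithStats(m.astype(np.uint8)); 
    if k<2: print(n,"none"); continue
    j=1+np.argmax(st[1:,4]); p=np.argwhere(l==j)[:,::-1]
    W=bydepth(d,p); W=W[W[:,2]>.078]; Q=RB.inv().apply(W-C)  # top face
    r=cv2.minAreaRect((Q[:,:2]*1000).astype(np.float32)); c=Q.mean(0)
    a=np.arctan2(r[0][1]/1000-yp,-(r[0][0]/1000-.03))
    print(n,len(p),len(Q),"mean",c,"rect",r,"angle",a)
d=cam("top"); hsv=cv2.cvtColor(d["image"],cv2.COLOR_RGB2HSV).astype(int)
v,u=np.mgrid[0:384,0:512]; P=bydepth(d,np.c_[u.ravel(),v.ravel()]).reshape(384,512,3)
y=(hsv[...,0]>18)&(hsv[...,0]<32)&(hsv[...,1]>180)&(hsv[...,2]>90)&(u<360)&(v>125)&(abs(P[...,2]-.095)<.006)
q=np.argwhere(y)[:,::-1]; Q=RB.inv().apply(onz(d,q,.095)-C); print("cover box y range",np.percentile(Q[:,1],[.5,99.5]),"x",np.percentile(Q[:,0],[.5,99.5]))
E
python3 hd.py
```

```text
red 231 216 mean [-0.0218  0.0722  0.0886] rect ((-176.0189208984375, 192.71791076660156), (31.23564338684082, 451.01422119140625), 51.86582946777344) angle 0.5722888703880704
blue 289 279 mean [-0.0179  0.1812  0.0814] rect ((-16.618457794189453, 180.6155242919922), (14.462414741516113, 47.6457405090332), 82.88101196289062) angle 0.11987951408269527
cover box y range [-0.2614 -0.091 ] x [-0.0834  0.0836]
```

Cover leading edge is at box y = -261 mm, so it is at the stop. Red angle is about 0.2, blue about 0.12. Go to the -y side of the red handle.

```bash
python3 go.py -.035 .029 .16
```

```text
box now [-0.001 -0.051  0.2  ] shift cm [-7.995  4.035 -3.409] rot [ 0.002 -0.    -0.001] F [ 0.265  0.35  -0.362] t 7.1
```

```bash
python3 -m pendant '[[[-4,0,-1.7,0,0,0,0],[-8,0,-3.4,0,0,0,0],[-8,2,-3.4,0,0,0,0],[-8,4,-3.4,0,0,0,0],[-8,4,-3.4,0,0,0,0],[-8,4,-3.4,0,0,0,0]]]'; python3 go.py -.035 .029 .068
```

```text
time: 7.7
tool_pos: [0.512, 0.0324, 0.1608]
tool_rot: [-1.573, 0.001, -1.665]
contact_force: [0.9, 0.3, 0.5]
opening: 0.0005
box now [-0.034  0.029  0.161] shift cm [ 0.015  9.285 -0.048] rot [ 0.002 -0.    -0.001] F [0.935 0.327 0.544] t 7.7
```

```bash
python3 -m pendant '[[[0,3,0,0,0,0,0],[0,6,0,0,0,0,0],[0,8,0,0,0,0,0],[0,9.2,0,0,0,0,0],[0,9.2,0,0,0,0,0],[0,9.2,0,0,0,0,0]]]'; python3 go.py -.035 .029 .068
python3 - <<'E'
from h import *
d=cam('side');cv2.imwrite('pics/s4.png',cv2.cvtColor(cv2.resize(d['image'][150:384,40:300],None,fx=2,fy=2),cv2.COLOR_RGB2BGR))
import numpy as np
for t in np.arange(.1,1.7,.15):
  t=min(t,1.571);c,s=np.cos(t),np.sin(t); print(round(t,2),"toolx %.2f toolz %.2f"%(-(60+45*s-8*c-9.5-29)/10,(30-45*c-8*s-19+35)/10))
E
```

```text
time: 8.3
tool_pos: [0.5133, 0.0325, 0.0704]
tool_rot: [-1.569, 0.001, -1.665]
contact_force: [0.5, -0.9, 0.5]
opening: 0.0002
box now [-0.033  0.029  0.07 ] shift cm [ 0.02   0.235 -0.188] rot [-0.002 -0.    -0.001] F [ 0.528 -0.909  0.538] t 8.3
0.1 toolx -1.80 toolz 0.04
0.25 toolx -2.49 toolz 0.04
0.4 toolx -3.17 toolz 0.14
0.55 toolx -3.82 toolz 0.35
0.7 toolx -4.44 toolz 0.64
0.85 toolx -5.00 toolz 1.03
1.0 toolx -5.50 toolz 1.50
1.15 toolx -5.93 toolz 2.03
1.3 toolx -6.27 toolz 2.63
1.45 toolx -6.52 toolz 3.26
1.57 toolx -6.65 toolz 3.80
```

View pics/s4.png

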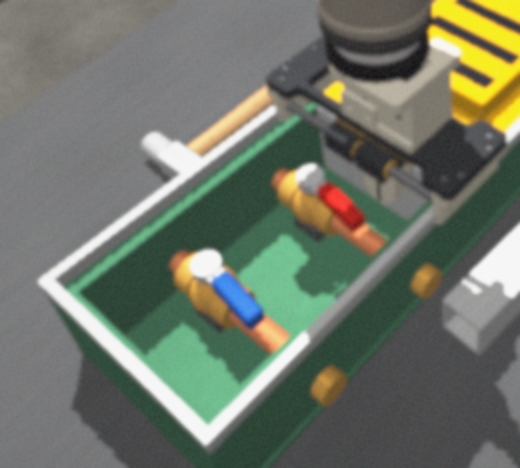

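The fingers are on the deck side of the red sleeve (crop (340,205)), with nothing between. Push round in an arc, first half.

```bash
python3 -m pendant '[[[-0.7,0.1,-0.1,0,0,0,0],[-1.4,0.2,-0.1,0,0,0,0],[-1.8,0.2,-0.1,0,0,0,0],[-2.1,0.2,-0.1,0,0,0,0],[-2.5,0.2,-0.1,0,0,0,0],[-2.8,0.2,-0.05,0,0,0,0],[-3.2,0.2,0,0,0,0,0],[-3.5,0.2,0.1,0,0,0,0],[-3.8,0.2,0.25,0,0,0,0],[-4.1,0.2,0.4,0,0,0,0],[-4.4,0.2,0.5,0,0,0,0],[-4.7,0.2,0.7,0,0,0,0],[-5,0.2,0.9,0,0,0,0],[-5,0.2,0.9,0,0,0,0]]]'; python3 go.py 0.003 .0955 .068; python3 hd.py
```

```text
time: 9.75
tool_pos: [0.5264, 0.082, 0.0675]
tool_rot: [-1.57, 0.002, -1.665]
contact_force: [-0.6, -1.0, 0.3]
opening: 0.0004
box now [-0.025  0.08   0.067] shift cm [-1.571 -0.051  2.773] rot [-0.     0.    -0.002] F [-0.611 -1.03   0.336] t 9.75
red 157 147 mean [-0.0145  0.1057  0.0918] rect ((-166.19606018066406, 220.381591796875), (16.247480392456055, 432.6858215332031), 52.94773483276367) angle 0.6852944165919624
blue 296 279 mean [-0.0179  0.1811  0.0814] rect ((-16.801834106445312, 180.47073364257812), (15.464147567749023, 48.88546371459961), 84.76014709472656) angle 0.11636337317361088
cover box y range [-0.261 -0.008] x [-0.0835  0.0835]
```

```bash
python3 -m pendant '[[[-0.25,0,0.25,0,0,0,0],[-0.5,0,0.5,0,0,0,0],[-0.7,0,0.75,0,0,0,0],[-0.9,0,1,0,0,0,0],[-1.1,0,1.3,0,0,0,0],[-1.3,0,1.6,0,0,0,0],[-1.4,0,1.9,0,0,0,0],[-1.5,0,2.2,0,0,0,0],[-1.6,0,2.4,0,0,0,0],[-1.6,0,2.6,0,0,0,0],[-1.6,0,2.6,0,0,0,0]]]'; python3 go.py 0.003 .0955 .068
```

```text
time: 10.95
tool_pos: [0.5538, 0.0953, 0.0675]
tool_rot: [-1.57, 0.002, -1.665]
contact_force: [-2.3, 1.3, -0.4]
opening: 0.0005
box now [0.001 0.096 0.067] shift cm [ 0.006 -0.051  0.17 ] rot [-0.     0.    -0.002] F [-2.316  1.298 -0.448] t 10.95
```

```bash
python3 -m pendant '[[[0,0,0.1,0,0,0,0],[0,0,0.2,0,0,0,0],[0,0,0.2,0,0,0,0]]]'; python3 go.py 0.003 .0955 .068;  python3 -m pendant '[[[0,0,0.1,0,0,0,0],[0,0,0.2,0,0,0,0],[0,0,0.2,0,0,0,0]]]'; python3 go.py 0.003 .0955 .068
```

```text
time: 11.25
tool_pos: [0.5556, 0.095, 0.0675]
tool_rot: [-1.57, 0.002, -1.665]
contact_force: [-2.0, 2.4, -0.1]
opening: 0.0005
box now [0.003 0.095 0.068] shift cm [-0.009 -0.045 -0.014] rot [-0.     0.    -0.002] F [-2.028  2.402 -0.122] t 11.25
time: 11.55
tool_pos: [0.5576, 0.0948, 0.0676]
tool_rot: [-1.57, 0.002, -1.665]
contact_force: [-3.7, 2.9, -0.7]
opening: 0.0001
box now [0.005 0.095 0.068] shift cm [-0.007 -0.043 -0.215] rot [-0.     0.    -0.002] F [-3.681  2.928 -0.651] t 11.55
```

```bash
python3 -m pendant '[[[0,0,0.1,0,0,0,0],[0,0,0.2,0,0,0,0],[0,0,0.2,0,0,0,0]]]'|grep -E 'pos|force';  python3 -m pendant '[[[0,0,0.1,0,0,0,0],[0,0,0.2,0,0,0,0],[0,0,0.2,0,0,0,0]]]'|grep -E 'pos|force'; python3 go.py 0.003 .0955 .068
```

```text
tool_pos: [0.5579, 0.0948, 0.0675]
contact_force: [-8.4, 3.5, 3.6]
tool_pos: [0.5581, 0.0948, 0.0674]
contact_force: [-14.7, 4.1, 7.8]
box now [0.006 0.095 0.067] shift cm [-0.006 -0.058 -0.264] rot [ 0.007  0.    -0.001] F [-14.669   4.056   7.83 ] t 12.15
```

Stalled at 15 N: the handle is at its stop. Back off, rise and check.

```bash
python3 -m pendant '[[[0,0,-0.8,0,0,0,0],[0,0,-1.8,0,0,0,0],[0,-1,-2,0,0,0,0],[0,-5,-2,0,0,0,0],[0,-10,-2,0,0,0,0],[0,-14,-2,0,0,0,0],[5,-14,-2,0,0,0,0],[10,-14,-2,0,0,0,0],[15,-14,-2,0,0,0,0],[18,-14,-2,0,0,0,0],[18,-14,-2,0,0,0,0],[18,-14,-2,0,0,0,0]]]'; python3 hd.py; python3 - <<'E'
from h import *
d=cam('side');save(d,'s5.png')
E
```

```text
time: 13.35
tool_pos: [0.5249, -0.0838, 0.208]
tool_rot: [-1.569, 0.001, -1.667]
contact_force: [-0.6, 0.3, 0.0]
opening: 0.0003
red 269 219 mean [0.0261 0.1081 0.0833] rect ((-144.13088989257812, 228.93063354492188), (43.81125259399414, 458.989990234375), 54.531925201416016) angle 0.7702409459640485
blue 291 278 mean [-0.0206  0.1824  0.0852] rect ((-172.40660095214844, 251.7066192626953), (25.62786865234375, 388.6379089355469), 65.39820098876953) angle 0.3622492148699426
cover box y range [-0.2614 -0.008 ] x [-0.0832  0.0829]
```

View pics/s5.png

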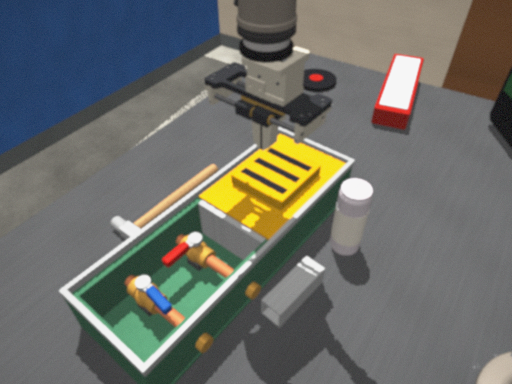

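The red handle now lies across its pipe, pointing to +y (sleeve at (180,252)). Blue at (158,298) looks unchanged and the other things stand where they were. I repeat the angle check with depth outliers removed.

```bash
sed -i 's/W=W\[W\[:,2\]>.078\]/W=W[abs(W[:,2]-.081)<.005]/' hd.py; python3 hd.py
```

```text
red 270 238 mean [0.0273 0.1072 0.0805] rect ((28.51683807373047, 105.97872161865234), (16.88488006591797, 48.464202880859375), 3.252490758895874) angle 1.5385499362945465
blue 291 281 mean [-0.0184  0.1814  0.0813] rect ((-16.51329803466797, 180.2947540283203), (15.467315673828125, 48.40444564819336), 84.54725646972656) angle 0.11334522936167066
cover box y range [-0.2614 -0.008 ] x [-0.0832  0.083 ]
```

```bash
python3 -c "
from h import *
s=status.observe();print(s['time'],s['contact_force'],s['tool_pos']);print(robot.hand_in())"
```

```text
13.6 [-0.6768323  -0.5400021  -0.48458017] [ 0.52481966 -0.08202895  0.20747563]
the job is handed in; nothing more can be done
None
```

I pushed the cover to the far stop and turned the red handle clockwise to its stop, and handed the job in at 13.6 s with the robot touching nothing.

- **Cover:** it stalled against the stop at about 14 N. The last picture puts its leading edge at box y = -261 mm (the stop is at -262), still between its rails.
- **Red handle:** it stalled at about 15 N and did not give when pushed further. The camera read 1.54 rad against the 1.571 wanted. The sleeve's outline pointed about 3° off square. I took both as camera error, given the firm stall.
- **Blue handle:** about 0.11 to 0.12 rad before and after, so unchanged.
- **Other items:** the can, offcut and hammer look unmoved in the last picture. I judged this by eye and did not measure it.

One set of red angle readings taken with stray depth points was wrong (0.57 to 0.77 rad, and 0.36 for blue in the last one). Filtering those points out gave the final figures above.

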